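Feed a dirty casting through the parts-washer flap

TASK

Push the oblong aluminium casting across the parts washer's feed deck and on through the hanging flap, until it slides down the ramp into the basin, then draw the fingers back out so that the flap swings shut. Only push it: do not pick it up, and leave the bearing ring and the piston lying beside it on the deck where they are.

Things in the scene. Friction and masses are not known exactly. Their poses are not given: they have to be found in the camera images.
- washer: bench-top parts washer, blue with a dark steel feed deck, fixed to the bench. Origin at bench level straight below the flap, in the middle of the opening; +x is the feed direction, level; z up. The flat deck, without rails, is 90 mm above the bench and 360 mm wide, from x = -200 mm (the robot's side) to x = +20 mm.
- gate (a point): middle of the opening's sill, on the deck straight below the closed flap (washer x = 0, y = 0, 90 mm above the bench); axes as the washer's. A splash wall 8 mm thick, top 156 mm above the bench, stands here across the deck. Its opening is 136 mm wide and 58 mm high, under an 8 mm square lintel bar whose top is level with the wall's.
- deck_edge (a point): middle of the deck's inner edge, washer x = 20 mm, y = 0, 90 mm above the bench. From here a smooth steel ramp falls at 38 degrees, then 20 degrees at its foot, to the open-topped basin, whose smooth level floor runs from washer x = 139 to 267 mm, 280 mm wide, 20 mm above the bench; walls up to 118 mm above the bench.
- flap (a joint): aluminium flap, 126 mm wide, 56 mm tall, 3 mm thick, 80 g, hung from a rod along its top edge, 150 mm above the bench. 0 = hanging shut; grows (rad, up to 1.6) as its lower edge swings inward and up, towards the washer's +x. Opens inward only, yields to well under 1 N from a thing slid against it, falls shut by its own weight.
- casting_mid (a point): centre of the casting, an oblong aluminium block 100 mm long (x), 60 wide (y), 26 tall, with a round boss 38 mm across, 10 high on top; 0.3 to 0.6 kg. Lies flat on the deck before the flap. The point is 13 mm above its underside; x along its length towards the flap, z up. It tips over the deck's edge once its centre is beyond it and slides down by itself.
- bearing: steel bearing ring, 52 mm across, 18 mm tall with a 26 mm hole, lying flat on the deck to one side of the casting; origin at the centre of its underside. A bystander.
- piston: plain aluminium piston, 44 mm across, 40 mm tall, standing on the deck to one side of the casting; origin at the centre of its underside. A bystander.
- casting: the same casting; origin at the centre of its underside, axes as casting_mid.
There are look-alikes about, which are no part of the job. Of the things that look like the casting, the largest one is meant.

How it is judged:
By the outcome, as a careful person would: the job done as asked, in the order asked, and still so for the second after the job is handed in, with the robot touching nothing.
It also fails if it takes over 40 s, if anything falls off the work surface, if the arm or the gripper's body presses on something with over 40 N, if the wrist force passes 120 N, or if a joint passes its speed limit or range.

ROBOT

A 7-joint arm with a two-finger parallel gripper is mounted at the origin on the work surface. World frame = base frame: x ahead of the robot, y to its left, z up, the work surface at z = 0. Lengths are in m, angles in rad, forces in N, time in s.
With the tool pointing down it reaches from about 0.35 to 0.9 m from the base axis. Payload 8.1 kg.
Tool frame: the origin (TCP) lies midway between the tips of the shut fingers; the grasp point (between the pads) lies 19 mm behind it; x points along the fingers, z is the direction in which the jaws open and shut, and the axes are right-handed (so a half turn about x gives the same grasp; the last joint's range is limited). The gripper opens to 92 mm and grips with 3 to 60 N. Pads are 19 mm wide; open, the fingers measure 130 mm over their backs; the gripper's body (75 mm by 190 mm) begins 47 mm behind the grasp point.
Start: joints at [1.175, 0.434, 0.025, 1.573, -0.012, 1.134, -0.075], TCP at [0.18, -0.598, 0.227] pointing down, gripper open.
Joint ranges: [-2.62, 2.62], [-0.44, 2.09], [-1.27, 1.32], [0.08, 2.57], [-1.32, 4.46], [0.12, 2], [-2.74, 2.74]. Speed limits (rad/s): [2.22, 2.22, 3.01, 3.01, 3.14, 3.14, 3.14].

INTERFACE

Orientations are given as a rotation vector (axis times angle).
In Python, from cell import arm gives the robot as it stands. The module is installed in compiled form; this text tells all that it offers.
- The arm moves only by the tool move_arm, never from a script. Its argument "steps" is text: rows parted by semicolons, each of 5 numbers parted by spaces: the shift along the tool's x, y, z in m, then the turn about the tool's x in rad, then the closure in counts, from 0 (fully open) to 255 (shut). A call has 1 to 10 rows; each row is the pose to reach, as a shift and turn from the pose commanded when the call began, along the tool's axes at that moment; what a row does not reach only later rows make up. A row lasts 1/12 s, in which the tool goes at most 41.7 mm and 7.16 degrees, less where a joint would pass 70% of its speed; a pose out of reach is approached as far as the arm can. A call with a gripper value outside its range is refused whole. The fingers move at their own pace and stop on an object; "squeeze" is the grip in N (left out, the last holds). Time passes only in rows, so rows that repeat a pose let the fingers close. It gives the time, the measured TCP pose, the force and the opening at its end, in the units of the state.
- arm.observe(): the state, without advancing time (a new reading comes with each control period).
- arm.get_image(name): name is "scene" or "top" or "wrist"; returns a dict with "img" (400x640x3 uint8, blue, green, red), "z_map" (400x640 float32, m along the optical axis (not along the pixel's ray), 0 where there is no reading), "vfov" (degrees; the focal length in pixels is half the picture's height over the tangent of half this angle, whatever the lens; pixels are square), "cx", "cy" (the principal point, pixels), "k1" (the pictures are not rectified: a ray, as slopes to the right and down, at radius r is drawn at 1 + k1 r^2 times it, then the intrinsics apply), "extrinsics" (4x4, takes a point from camera to world coordinates). Camera axes: x right, y up, looking along -z (the intrinsics and any distortion apply to the point x, -y, -z); pixel columns grow to the right and rows downward; lengths in m; the calibration is good to about 2 mm. A picture is of the moment at which its call begins.
- arm.sign_off(): hands the job in, once; it reports no verdict.
The state is a dict: "clock": time; "joints": joint angles; "dq": joint speeds; "joint_efforts": joint torques, N m; "position": TCP position; "ee_rot": TCP orientation; "force": force on the tool from outside, world axes, zero at the start; "ft_torque": the same for the moment, N m; "width": opening from 0.0 (shut) to 1.0 (fully open).
Only numpy, scipy, OpenCV 4.12 (cv2) and the standard library are available. Lean on these libraries where they do the work, as an engineer would, in place of code of your own. Each camera call takes 0.05 s, during which the arm holds its last target.

## Working session

There is one attempt and no reset: what is moved stays moved. The work goes in short steps, Python scripts to look and compute and a tool call to move; the robot and the scene stay as the last step left them, time stands still between calls to the robot, and variables do not carry over. Pictures are saved under pics/ and viewed, and the job is handed in when it is done.

Besides the shell and the picture viewer there is one more tool, called after "Call:" by a JSON object that holds its "api" and its "payload", one argument or row to a line. move_arm: Moves the arm, as the interface text tells. Its arguments: {"type":"object","properties":{"steps":{"type":"string"},"squeeze":{"type":"number"}},"required":["steps"]}

```bash
mkdir -p pics
cat > h.py <<'E'
import numpy as np,cv2
from cell import arm
def K(d):
    f=200/np.tan(np.radians(d["vfov"])/2); return f,d["cx"],d["cy"],d["k1"]
def rays(d,uv):
    f,cx,cy,k1=K(d); uv=np.asarray(uv,float).reshape(-1,1,2)
    M=np.array([[f,0,cx],[0,f,cy],[0,0,1.]])
    p=cv2.undistortPointsIter(uv,M,np.array([k1,0,0,0.]),None,None,(3,100,1e-10)).reshape(-1,2)
    c=np.c_[p[:,0],-p[:,1],-np.ones(len(p))]
    E=np.array(d["extrinsics"]); return E[:3,3],c@E[:3,:3].T
def onplane(d,uv,z):
    o,r=rays(d,uv); return o+r*((z-o[2])/r[:,2])[:,None]
def depthpt(d,uv):
    o,r=rays(d,uv); uv=np.asarray(uv).reshape(-1,2).astype(int)
    return o+r*d["z_map"][uv[:,1],uv[:,0]][:,None]
E
python3 - <<'E'
from h import *
import pickle
s=arm.observe(); print({k:np.round(v,3) for k,v in s.items()})
for n in ("scene","top","wrist"):
    d=arm.get_image(n); pickle.dump(d,open(f"{n}.pkl","wb")); cv2.imwrite(f"pics/{n}0.png",d["img"])
    print(n,d["vfov"],d["k1"],np.round(d["extrinsics"],3))
E
```

```text
{'clock': np.float64(0.0), 'joints': array([ 1.175,  0.435,  0.025,  1.574, -0.012,  1.134, -0.075]), 'dq': array([-0.   ,  0.001, -0.   , -0.001,  0.   ,  0.001, -0.   ]), 'joint_efforts': array([ 1.0000e-03, -6.6785e+01,  9.8500e-01, -3.1446e+01, -6.1000e-02,
        4.3000e-02,  0.0000e+00]), 'position': array([ 0.18 , -0.598,  0.226]), 'ee_rot': array([ 0.992,  1.335, -0.99 ]), 'force': array([-0.173,  0.169,  0.566]), 'ft_torque': array([-0.018, -0.01 ,  0.02 ]), 'width': np.float64(0.999)}
scene 48.1811628260389 -0.004558809297861793 [[-0.76  -0.447  0.471  1.049]
 [ 0.649 -0.526  0.549  0.608]
 [ 0.003  0.723  0.691  0.826]
 [ 0.     0.     0.     1.   ]]
top 48.76046652473646 -0.0030311153952680588 [[-0.002  0.999 -0.041  0.527]
 [-1.    -0.002 -0.008  0.034]
 [-0.008  0.041  0.999  1.066]
 [ 0.     0.     0.     1.   ]]
wrist 68.44225538669657 -0.050577575796666496 [[ 0.289  0.921  0.26   0.25 ]
 [-0.957  0.278  0.077 -0.578]
 [-0.002 -0.271  0.962  0.384]
 [ 0.     0.     0.     1.   ]]
```

View pics/scene0.png

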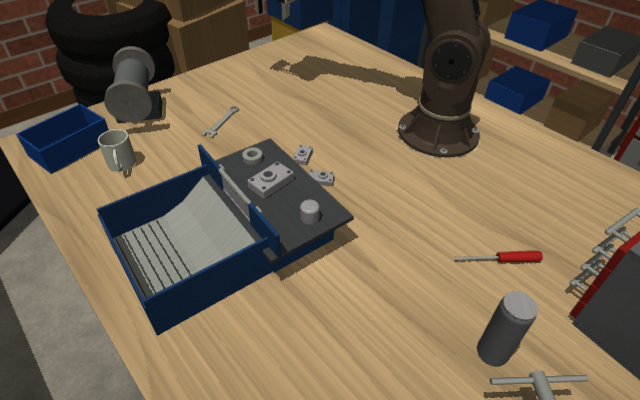

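View pics/top0.png

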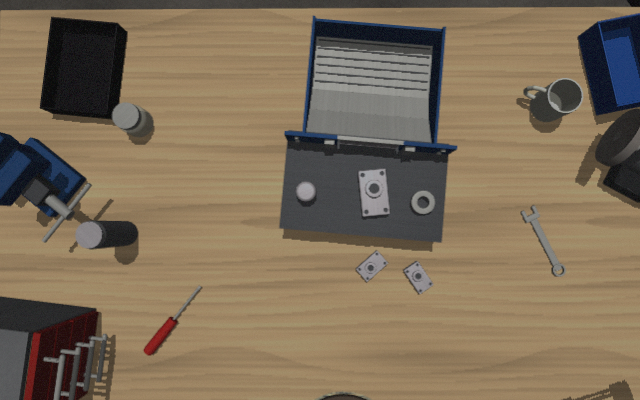

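The top view shows the washer's deck with the casting at about (374,193), the piston at (306,191) and the bearing at (423,203). Two small look-alikes lie on the bench in front of it. The flap is at about (370,140).

Run:
```python
from h import *
import pickle
d=pickle.load(open("top.pkl","rb")); im=d["img"]
c=cv2.resize(im[120:250,270:465],None,fx=4,fy=4,interpolation=cv2.INTER_CUBIC); cv2.imwrite("pics/crop1.png",c)
# height map
v,u=np.mgrid[0:400,0:640]; P=depthpt(d,np.c_[u.ravel(),v.ravel()]).reshape(400,640,3)
Z=P[...,2]
g=cv2.cvtColor(im,cv2.COLOR_BGR2GRAY)
for p in [(374,193),(366,193),(306,191),(423,203),(330,220),(420,230),(370,140),(300,136)]: print(p,np.round(P[p[1],p[0]],3),im[p[1],p[0]])
# bright things on deck
m=((g>110)&(Z>0.085)&(u>285)&(u<445)&(v>155)&(v<232)).astype(np.uint8)
n,l,st,ce=cv2.connectedComponentsWithStats(m)
for i in range(1,n):
    if st[i,4]<40: continue
    cs,_=cv2.findContours((l==i).astype(np.uint8),cv2.RETR_EXTERNAL,cv2.CHAIN_APPROX_NONE)
    r=cv2.minAreaRect(cs[0]); zt=np.median(Z[l==i]); bp=cv2.boxPoints(r)
    W=onplane(d,bp,zt); print(st[i],r,'zt',zt,'\n',np.round(W,4),W.mean(0), 'edges',np.linalg.norm(np.diff(W,axis=0),axis=1), np.degrees(np.arctan2(*(W[1]-W[0])[[1,0]])))
# deck mask: dark, z~.09
m=((abs(Z-0.09)<.008)&(v>150)&(u>270)&(u<460)&(v<250)&(g<110)).astype(np.uint8)
cs,_=cv2.findContours(m,cv2.RETR_EXTERNAL,cv2.CHAIN_APPROX_NONE); k=max(cs,key=cv2.contourArea)
r=cv2.minAreaRect(k); W=onplane(d,cv2.boxPoints(r),.09); print('deck',r,np.round(W,4),np.linalg.norm(np.diff(W,axis=0),axis=1))
k=k[:,0]
# front edge (lowest v per column), side edges
def line(pts,z):
    Q=onplane(d,pts,z)[:,:2]; vx,vy,x,y=cv2.fitLine(Q.astype(np.float32),cv2.DIST_HUBER,0,1e-4,1e-4).ravel(); return np.degrees(np.arctan2(vy,vx)),x,y
fr=[(c_,k[k[:,0]==c_][:,1].max()+.5) for c_ in range(290,436)]
le=[(k[k[:,1]==r_][:,0].min()-.5,r_) for r_ in range(160,220)]
ri=[(k[k[:,1]==r_][:,0].max()+.5,r_) for r_ in range(170,230)]
for n_,q in(('front',fr),('left',le),('right',ri)): print(n_,line(q,.09))
# wall top
m=((abs(Z-0.156)<.006)&(im[...,0]>60)&(im[...,2]<60)&(u>280)&(u<460)&(v>125)&(v<160)).astype(np.uint8)
print('wall',m.sum()); ys,xs=np.nonzero(m); r=cv2.minAreaRect(np.c_[xs,ys].astype(np.float32)); W=onplane(d,cv2.boxPoints(r),.156); print(np.round(W,4),W.mean(0))
```

```text
(374, 193) [ 0.593 -0.063  0.124] [113 112 112]
(366, 193) [ 0.594 -0.047  0.117] [91 91 92]
(306, 191) [0.597 0.082 0.135] [160 157 161]
(423, 203) [ 0.574 -0.175  0.09 ] [71 67 69]
(330, 220) [0.536 0.031 0.09 ] [72 69 67]
(420, 230) [ 0.514 -0.167  0.091] [67 64 64]
(370, 140) [ 0.702 -0.052  0.156] [147 151 152]
(300, 136) [0.71  0.093 0.156] [43 29 22]
[ 359  169   31   47 1057] ((373.6651916503906, 191.98426818847656), (45.223941802978516, 26.925785064697266), 84.5596694946289) zt 0.11642394715600535 
 [[ 0.6423 -0.03    0.1164]
 [ 0.6476 -0.0878  0.1164]
 [ 0.5504 -0.0963  0.1164]
 [ 0.545  -0.0387  0.1164]] [ 0.59632952 -0.06320093  0.11642395] edges [0.05813002 0.09762697 0.05788427] -84.6936978019491
[297 182  18  18 256] ((305.5, 190.5), (17.0, 17.0), 90.0) zt 0.12989648803988807 
 [[0.6169 0.1012 0.1299]
 [0.6169 0.0649 0.1299]
 [0.5806 0.065  0.1299]
 [0.5807 0.1011 0.1299]] [0.59877304 0.08304755 0.12989649] edges [0.03620949 0.03624352 0.03615243] -90.15015562315855
[412 191  23  23 288] ((423.00006103515625, 201.50001525878906), (21.920310974121094, 21.920310974121094
[... 180 characters left out ...]
 edges [0.04782524 0.04740394 0.04774563] -45.262502254464806
deck ((363.6517333984375, 191.1793212890625), (162.10479736328125, 88.94171905517578), 4.763640880584717) [[ 0.5171  0.1433  0.09  ]
 [ 0.7145  0.1273  0.09  ]
 [ 0.6832 -0.2317  0.09  ]
 [ 0.4869 -0.2128  0.09  ]] [0.1979735  0.3603613  0.19718992]
front (np.float32(84.82127), np.float32(0.5021857), np.float32(-0.040601395))
left (np.float32(-5.066292), np.float32(0.6042277), np.float32(0.1358536))
right (np.float32(-5.2703123), np.float32(0.59535724), np.float32(-0.22273257))
wall 401
[[ 0.7139  0.1249  0.156 ]
 [ 0.722   0.1243  0.156 ]
 [ 0.69   -0.2305  0.156 ]
 [ 0.6819 -0.2297  0.156 ]] [ 0.70192514 -0.05276681  0.156     ]
```

View pics/crop1.png

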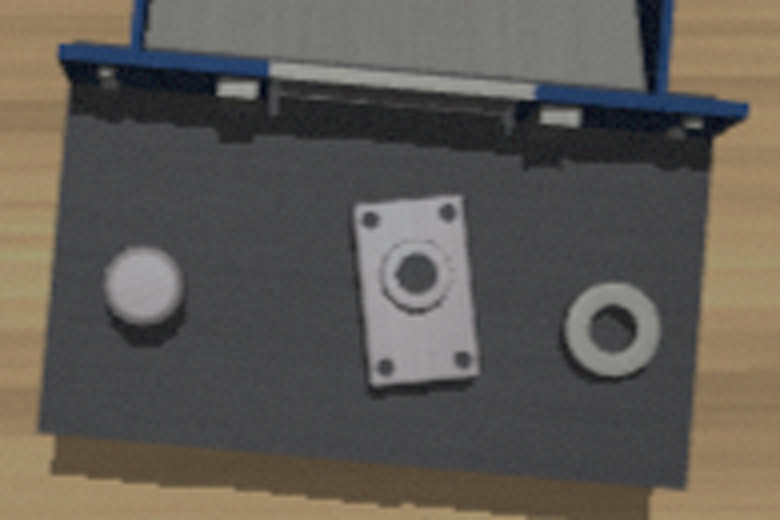

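View pics/wrist0.png

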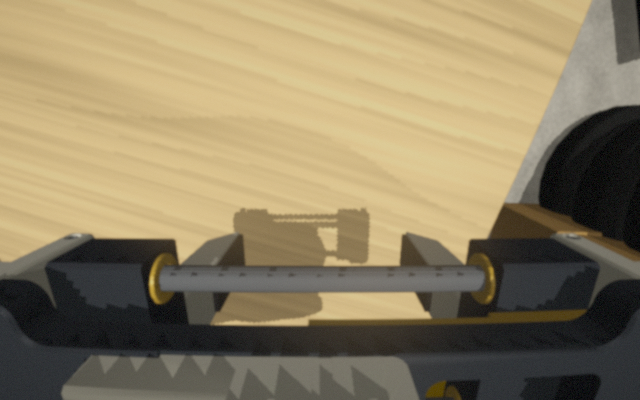

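```bash
cat >> h.py <<'E'
from scipy.spatial.transform import Rotation as R
G=np.array([.702,-.0528,.09]); yaw=np.radians(-5.1)
F=np.array([np.cos(yaw),np.sin(yaw),0]); L=np.array([-F[1],F[0],0])
def wash(p): p=np.asarray(p)-G; return np.array([p@F,p@L,p[2]])
def plan(wx,wy,z):
    s=arm.observe(); T=R.from_rotvec(s["ee_rot"]).as_matrix(); p=np.array(s["position"])
    t=G+wx*F+wy*L; t[2]=z
    a=T.T@(L); th=np.arctan2(-a[1],a[2])
    th=(th+np.pi/2)%np.pi-np.pi/2
    print("t",round(float(s["clock"]),2),"washer now",np.round(wash(p),4),"force",np.round(s["force"],1),"w",round(float(s["width"]),3),"q7",s["joints"][6],s["joints"][0])
    print("tool shift",np.round(T.T@(t-p),4),"turn",round(th,4),"\n",np.round(T,3))
E
python3 -c "
from h import *
print(wash([.5963,-.0632,.09]));plan(-.182,-.023,.226)"
```

```text
[-0.10435704 -0.01975495  0.        ]
t 0.15 washer now [-0.4712 -0.5895  0.1361] force [ 0.4 -0.  -1. ] w 0.998 q7 -0.07510616313456427 1.1753681099921767
tool shift [ 0.0006  0.4794 -0.4179] turn 0.3817 
 [[-0.     0.957  0.289]
 [ 0.001  0.289 -0.957]
 [-1.    -0.    -0.001]]
```

Call:
{"api": "move_arm", "payload": {
  "steps": "0 0.02 -0.018 0.02 200; 0 0.045 -0.039 0.06 200; 0 0.075 -0.065 0.1 200; 0 0.105 -0.092 0.15 200; 0 0.135 -0.118 0.2 200; 0 0.165 -0.144 0.24 200; 0 0.195 -0.17 0.28 200; 0 0.225 -0.196 0.32 200; 0 0.25 -0.218 0.36 200; 0 0.27 -0.235 0.38 200",
  "squeeze": 20
}}

```text
clock: 0.98
position: [0.3723, -0.2925, 0.2268]
ee_rot: [1.274, 1.167, -1.273]
force: [1.0, 0.5, 0.1]
width: 0.324
```

```bash
python3 -c "
from h import *
plan(-.182,-.023,.18)"
```

```text
t 0.98 washer now [-0.3071 -0.268   0.1368] force [1.  0.5 0.1] w 0.324 q7 -1.1248522185078718 0.625031822798892
tool shift [ 0.0469  0.1255 -0.2448] turn 0.0019 
 [[ 0.     0.996 -0.087]
 [ 0.001 -0.087 -0.996]
 [-1.     0.    -0.001]]
```

Call:
{"api": "move_arm", "payload": {
  "steps": "0 0.012 -0.024 0 200; 0 0.026 -0.052 0 200; 0 0.04 -0.08 0 200; 0 0.055 -0.11 0 200; 0 0.07 -0.14 0 200; 0.01 0.085 -0.17 0 200; 0.02 0.1 -0.2 0 200; 0.03 0.115 -0.225 0 200; 0.04 0.122 -0.24 0 200; 0.046 0.122 -0.24 0 200"
}}

```text
clock: 1.82
position: [0.5148, -0.0625, 0.1796]
ee_rot: [1.271, 1.171, -1.268]
force: [-0.4, 0.6, 0.7]
width: 0.217
```

Run:
```python
from h import *
d=arm.get_image("wrist"); cv2.imwrite("pics/w1.png",d["img"])
d=arm.get_image("scene"); cv2.imwrite("pics/s1.png",d["img"])
plan(-.182,-.023,.101)
```

```text
t 1.92 washer now [-0.1874 -0.0306  0.0894] force [-0.7 -0.5 -0.1] w 0.217 q7 -1.7226687514095518 0.21036149245410302
tool shift [ 0.0784  0.0056 -0.0076] turn 0.0033 
 [[-0.003  0.996 -0.086]
 [ 0.    -0.086 -0.996]
 [-1.    -0.003  0.   ]]
```

View pics/w1.png

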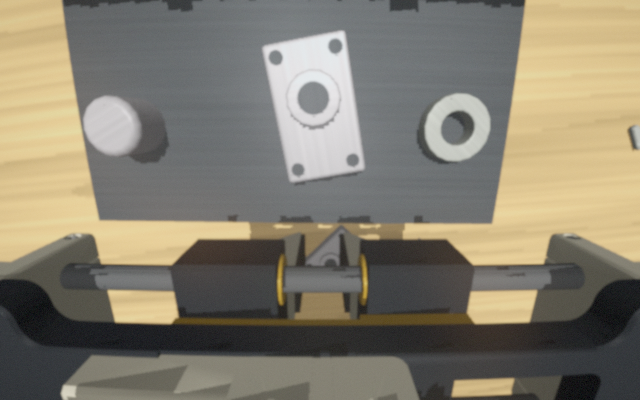

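View pics/s1.png

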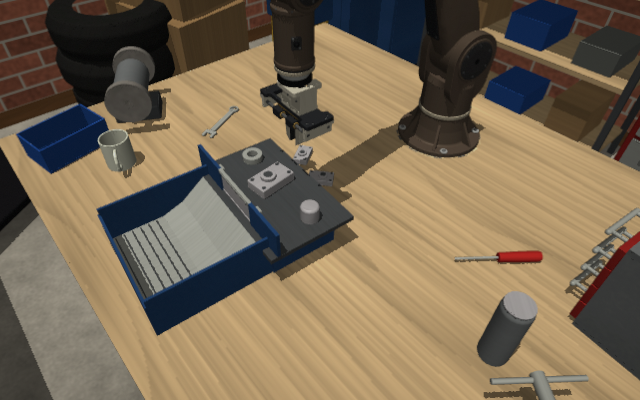

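Call:
{"api": "move_arm", "payload": {
  "steps": "0.012 0 -0.004 0.003 200; 0.026 0 -0.0076 0.003 200; 0.04 0 -0.0076 0.003 200; 0.054 0 -0.0076 0.003 200; 0.066 0 -0.0076 0.003 200; 0.074 0 -0.0076 0.003 200; 0.078 0 -0.0076 0.003 200; 0.078 0 -0.0076 0.003 200; 0.078 0 -0.0076 0.003 200"
}}

```text
clock: 2.67
position: [0.5143, -0.06, 0.1032]
ee_rot: [1.276, 1.164, -1.276]
force: [0.6, -0.4, -0.5]
width: 0.218
```

Run:
```python
from h import *
plan(-.12,-.023,.101)
```

```text
t 2.67 washer now [-0.1863 -0.0238  0.0132] force [ 0.6 -0.4 -0.5] w 0.218 q7 -1.7769928936066384 0.18334264218789434
tool shift [ 0.0022  0.0663 -0.001 ] turn -0.002 
 [[ 0.     0.996 -0.091]
 [-0.    -0.091 -0.996]
 [-1.     0.     0.   ]]
```

Call:
{"api": "move_arm", "payload": {
  "steps": "0.001 0.006 0 0 200; 0.001 0.012 0 0 200; 0.001 0.018 0 0 200; 0.001 0.024 0 0 200; 0.001 0.03 0 0 200; 0.001 0.036 0 0 200; 0.001 0.042 0 0 200; 0.001 0.048 0 0 200; 0.001 0.054 0 0 200; 0.001 0.058 0 0 200"
}}

```text
clock: 3.5
position: [0.5728, -0.065, 0.1016]
ee_rot: [1.276, 1.165, -1.276]
force: [-2.9, 0.6, 2.5]
width: 0.217
```

Run:
```python
from h import *
for n in("wrist","top","scene"):
    d=arm.get_image(n); cv2.imwrite(f"pics/{n}2.png",d["img"])
plan(-.04,-.023,.103)
```

```text
t 3.65 washer now [-0.1277 -0.0236  0.0117] force [-0.6 -0.8 -0.1] w 0.215 q7 -1.767866447156415 0.17185483297811732
tool shift [-0.0012  0.0877 -0.0007] turn -0.0015 
 [[ 0.001  0.996 -0.09 ]
 [-0.    -0.09  -0.996]
 [-1.     0.001  0.   ]]
```

View pics/wrist2.png

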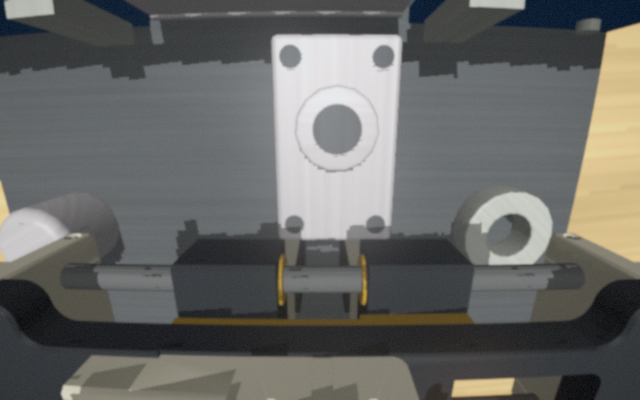

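View pics/scene2.png

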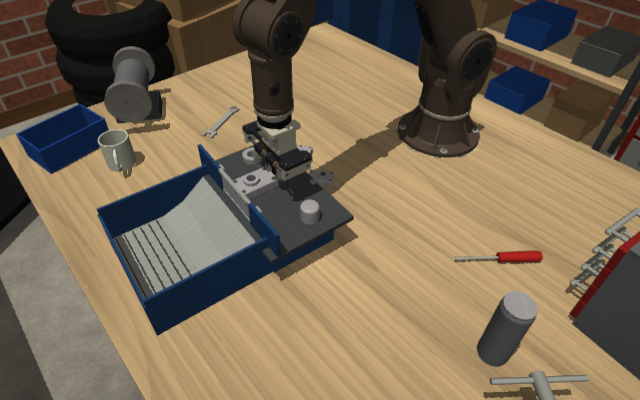

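```bash
cat > m.py <<'E'
from h import *
d=arm.get_image("wrist"); im=d["img"]
v,u=np.mgrid[0:400,0:640]; P=depthpt(d,np.c_[u.ravel(),v.ravel()]).reshape(400,640,3)
W=(P-G); x=W@F; y=W@L; z=P[...,2]
m=(abs(z-.116)<.004)&(abs(y)<.09)&(x>-.17)&(v<232)
# rows of the casting's top: left/right edge
for r in range(20,232,20):
    c=np.nonzero(m[r])[0]
    if len(c)>20: 
        q=onplane(d,[[c.min()-.5,r],[c.max()+.5,r]],.116); print(r,c.min(),c.max(),np.round([wash(a)[:2] for a in q],4).tolist())
for p in [(15,12),(60,8),(140,25),(155,30),(280,20),(400,20),(408,20),(450,10),(500,5)]: print(p,np.round([x[p[1],p[0]],y[p[1],p[0]],z[p[1],p[0]]],3))
E
python3 m.py
```

```text
40 271 401 [[-0.0202, -0.0016], [-0.0201, -0.06]]
60 272 400 [[-0.0285, -0.0018], [-0.0285, -0.0601]]
80 273 399 [[-0.0371, -0.0019], [-0.0371, -0.0601]]
100 273 399 [[-0.0459, -0.0015], [-0.0459, -0.0606]]
120 274 397 [[-0.0549, -0.0016], [-0.0549, -0.0602]]
140 275 396 [[-0.0642, -0.0017], [-0.0642, -0.0603]]
160 276 395 [[-0.0738, -0.0018], [-0.0739, -0.0604]]
180 276 393 [[-0.0838, -0.0014], [-0.0838, -0.0601]]
200 277 392 [[-0.094, -0.0014], [-0.0941, -0.0602]]
220 278 390 [[-0.1047, -0.0015], [-0.1048, -0.0599]]
(15, 12) [-0.014  0.089  0.145]
(60, 8) [-0.013  0.073  0.142]
(140, 25) [-0.005  0.071  0.092]
(155, 30) [-0.008  0.064  0.09 ]
(280, 20) [-0.005 -0.003  0.091]
(400, 20) [-0.004 -0.065  0.089]
(408, 20) [-0.004 -0.07   0.089]
(450, 10) [-0.011 -0.077  0.127]
(500, 5) [-0.014 -0.088  0.144]
```

The casting is now square with the feed, but it sits at washer y ≈ -31 mm. That leaves only about 7 mm to the opening's edge. I'll nudge it sideways towards the middle with the shut fingers.

Call:
{"api": "move_arm", "payload": {
  "steps": "0 -0.008 0 0 200; 0 -0.012 0 0 200; -0.02 -0.012 0 0 200; -0.045 -0.012 0 0 230; -0.05 -0.005 0.012 0 255; -0.05 0.01 0.03 0 255; -0.05 0.03 0.05 0 255; -0.05 0.05 0.064 0 255; -0.05 0.06 0.067 0 255; -0.05 0.06 0.067 0 255"
}}

```text
clock: 4.53
position: [0.6268, -0.1393, 0.1513]
ee_rot: [1.277, 1.162, -1.277]
force: [-0.3, 0.8, -0.9]
width: 0.007
```

Run:
```python
from h import *
d=arm.get_image("wrist"); cv2.imwrite("pics/w3.png",d["img"])
plan(-.068,-.09,.101)
```

```text
t 4.58 washer now [-0.0685 -0.0913  0.0612] force [-0.7  0.7  0.6] w -0.0 q7 -1.6302060801853715 0.2629275373769164
tool shift [ 0.0502  0.0005 -0.0013] turn -0.0025 
 [[-0.     0.996 -0.091]
 [-0.    -0.091 -0.996]
 [-1.    -0.     0.   ]]
```

View pics/w3.png

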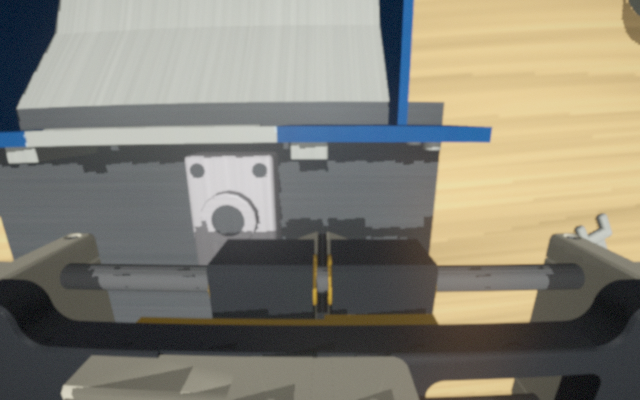

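Call:
{"api": "move_arm", "payload": {
  "steps": "0.014 0 0 0 255; 0.03 0 0 0 255; 0.044 0 0 0 255; 0.049 0 0 0 255; 0.049 0 -0.005 0 255; 0.049 0 -0.011 0 255; 0.049 0 -0.017 0 255; 0.049 0 -0.023 0 255; 0.049 0 -0.029 0 255; 0.049 0 -0.034 0 255"
}}

```text
clock: 5.42
position: [0.6293, -0.1027, 0.1036]
ee_rot: [1.276, 1.164, -1.274]
force: [-0.9, -3.9, 3.6]
width: 0.006
```

Run:
```python
from h import *
d=arm.get_image("wrist"); cv2.imwrite("pics/w4.png",d["img"])
plan(-.068,-.09,.101)
```

```text
t 5.47 washer now [-0.0679 -0.0548  0.0136] force [-0.1 -3.2  4.7] w 0.001 q7 -1.6991154845030692 0.2045208940570556
tool shift [ 0.0026 -0.0001  0.0352] turn -0.0001 
 [[ 0.002  0.996 -0.089]
 [ 0.    -0.089 -0.996]
 [-1.     0.002 -0.   ]]
```

View pics/w4.png

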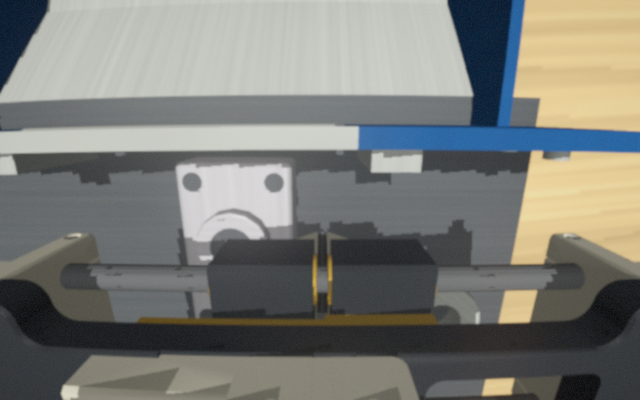

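Call:
{"api": "move_arm", "payload": {
  "steps": "0 0 0.008 0 255; 0 0 0.014 0 255; -0.02 0 0.014 0 255; -0.045 0 0.014 0 255; -0.05 -0.015 0 0 255; -0.05 -0.035 -0.02 0 230; -0.05 -0.055 -0.04 0 200; -0.05 -0.07 -0.049 0 200; -0.05 -0.076 -0.049 0 200; -0.05 -0.076 -0.049 0 200"
}}

```text
clock: 6.3
position: [0.5562, -0.0477, 0.1527]
ee_rot: [1.274, 1.166, -1.276]
force: [0.2, -0.6, 0.1]
width: 0.212
```

```bash
python3 m.py
python3 - <<'E'
from h import *
d=arm.get_image("wrist"); cv2.imwrite("pics/w5.png",d["img"])
plan(-.144,-.006,.101)
E
```

```text
20 162 448 [[-0.0133, 0.088], [-0.0141, -0.0847]]
40 276 373 [[-0.026, 0.0192], [-0.026, -0.0399]]
60 276 372 [[-0.0373, 0.0196], [-0.0373, -0.0397]]
80 277 371 [[-0.0489, 0.0194], [-0.0489, -0.0395]]
100 277 370 [[-0.0607, 0.0198], [-0.0608, -0.0393]]
120 278 368 [[-0.073, 0.0197], [-0.073, -0.0385]]
140 279 368 [[-0.0856, 0.0195], [-0.0856, -0.039]]
160 279 367 [[-0.0986, 0.02], [-0.0986, -0.0389]]
180 279 365 [[-0.1121, 0.0205], [-0.1121, -0.0381]]
(15, 12) [0.038 0.299 0.001]
(60, 8) [-0.006  0.147  0.123]
(140, 25) [-0.008  0.117  0.089]
(155, 30) [-0.011  0.107  0.089]
(280, 20) [-0.007  0.02   0.09 ]
(400, 20) [-0.007 -0.062  0.09 ]
(408, 20) [-0.006 -0.067  0.088]
(450, 10) [-0.015 -0.077  0.136]
(500, 5) [-0.006 -0.114  0.118]
t 6.4 washer now [-0.1438 -0.0089  0.0628] force [-0.1  0.8 -0.3] w 0.216 q7 -1.7786322510073096 0.15632193333616648
tool shift [ 0.0518 -0.0003 -0.0029] turn -0.003 
 [[ 0.001  0.996 -0.092]
 [-0.001 -0.092 -0.996]
 [-1.     0.001  0.001]]
```

View pics/w5.png

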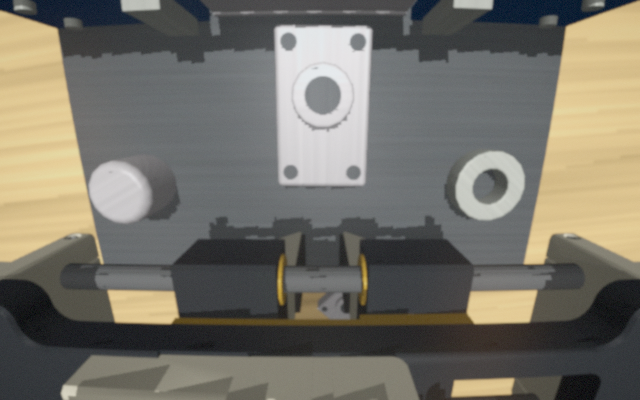

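Call:
{"api": "move_arm", "payload": {
  "steps": "0.012 0 0 0 200; 0.026 0 0 0 200; 0.04 0 0 0 200; 0.05 0 0 0 200; 0.05 0.006 0 0 200; 0.05 0.012 0 0 200; 0.05 0.018 0 0 200; 0.05 0.024 0 0 200; 0.05 0.03 0 0 200; 0.05 0.036 0 0 200"
}}

```text
clock: 7.23
position: [0.5939, -0.0506, 0.1032]
ee_rot: [1.275, 1.165, -1.275]
force: [-3.3, 0.8, 2.5]
width: 0.222
```

Run:
```python
from h import *
d=arm.get_image("wrist"); cv2.imwrite("pics/w6.png",d["img"])
plan(-.02,-.009,.102)
```

```text
t 7.28 washer now [-0.1065 -0.0074  0.0132] force [ 0.4 -0.6  0.3] w 0.215 q7 -1.7899034481249552 0.14102103672982227
tool shift [0.0013 0.0865 0.0015] turn -0.0013 
 [[ 0.002  0.996 -0.09 ]
 [-0.    -0.09  -0.996]
 [-1.     0.001 -0.   ]]
```

View pics/w6.png

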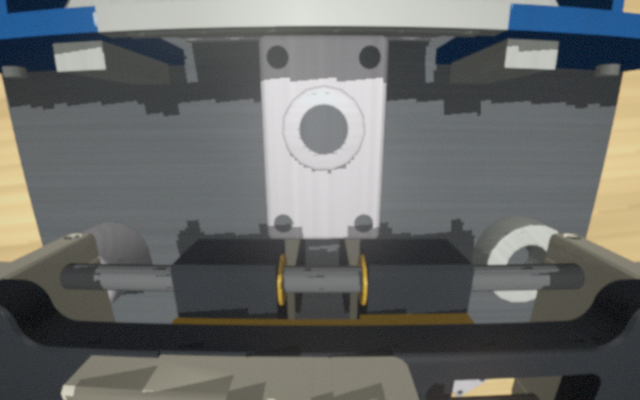

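Call:
{"api": "move_arm", "payload": {
  "steps": "0 0.006 0 0 200; 0 0.012 0 0 200; 0 0.018 0 0 200; 0 0.024 0 0 200; 0 0.03 0 0 200; 0 0.036 0 0 200; 0 0.042 0 0 200; 0 0.048 0 0 200; 0 0.054 0 0 200; 0 0.06 0 0 200"
}}

```text
clock: 8.12
position: [0.6536, -0.0561, 0.1027]
ee_rot: [1.275, 1.165, -1.276]
force: [-4.5, 1.7, 2.2]
width: 0.216
```

Run:
```python
from h import *
d=arm.get_image("wrist"); cv2.imwrite("pics/w7.png",d["img"])
d=arm.get_image("scene"); cv2.imwrite("pics/s7.png",cv2.resize(d["img"][80:350,60:380],None,fx=2,fy=2))
plan(-.02,-.009,.102)
```

```text
t 8.22 washer now [-0.0469 -0.0075  0.0127] force [0.3 0.2 0.3] w 0.217 q7 -1.7741330451872963 0.13157176692429767
tool shift [0.0007 0.0269 0.0015] turn -0.0014 
 [[ 0.002  0.996 -0.09 ]
 [ 0.    -0.09  -0.996]
 [-1.     0.002 -0.   ]]
```

View pics/w7.png

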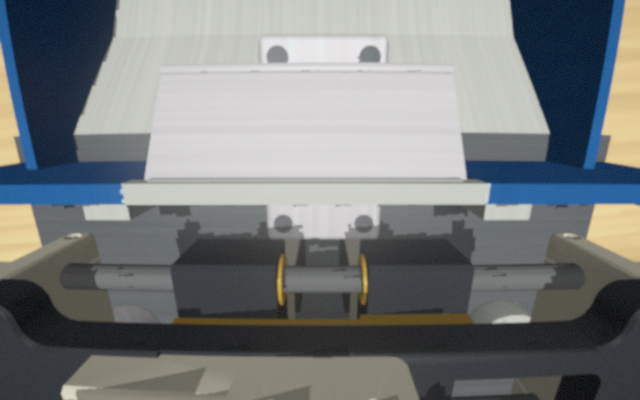

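View pics/s7.png

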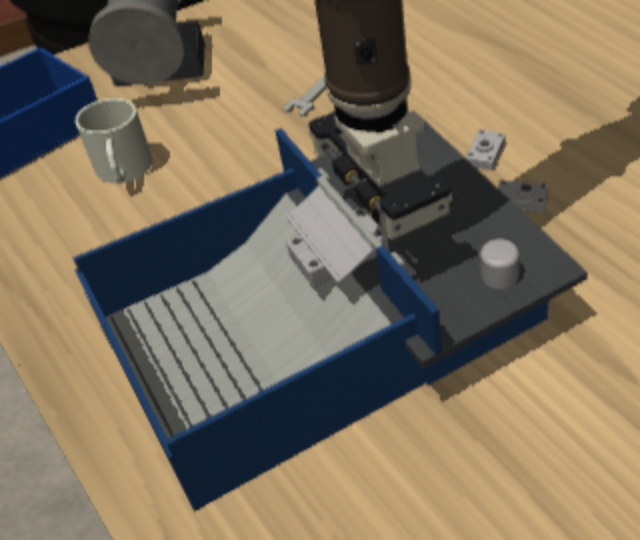

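The flap is lifted and rides on the casting, whose nose is already over the ramp.

Call:
{"api": "move_arm", "payload": {
  "steps": "0 0.005 0 0 200; 0 0.01 0 0 200; 0 0.015 0 0 200; 0 0.019 0 0 200; 0 0.022 0 0 200; 0 0.025 0 0 200; 0 0.025 0 0 200; 0 0.025 0 0 200"
}}

```text
clock: 8.88
position: [0.6784, -0.0583, 0.1027]
ee_rot: [1.276, 1.165, -1.275]
force: [0.6, -0.3, -0.0]
width: 0.217
```

Run:
```python
from h import *
d=arm.get_image("scene"); cv2.imwrite("pics/s8.png",cv2.resize(d["img"][80:350,60:380],None,fx=2,fy=2))
plan(-.02,-.009,.102)
```

```text
t 8.93 washer now [-0.0233 -0.0075  0.0127] force [-0.7  0.  -0.6] w 0.218 q7 -1.767042732789189 0.1272908990814089
tool shift [0.0007 0.0033 0.0015] turn -0.0013 
 [[ 0.     0.996 -0.09 ]
 [-0.    -0.09  -0.996]
 [-1.     0.    -0.   ]]
```

View pics/s8.png

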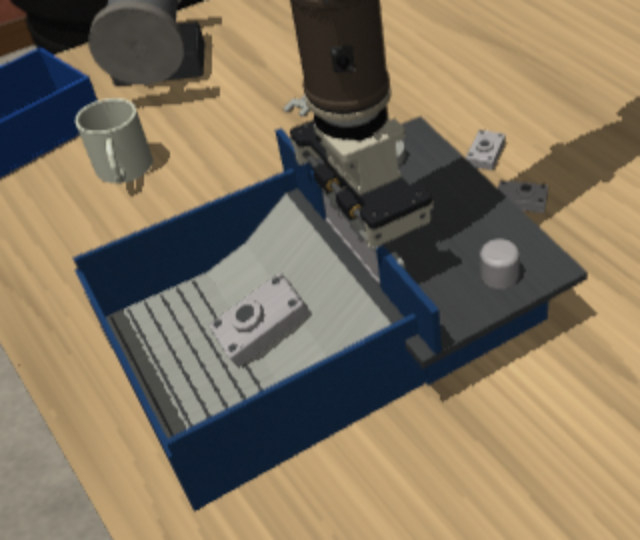

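The casting is sliding down the ramp. Next I'll draw the fingers back and lift clear.

Call:
{"api": "move_arm", "payload": {
  "steps": "0 -0.015 0 0 200; 0 -0.035 0 0 200; 0 -0.055 0 0 200; 0 -0.08 0 0 200; 0 -0.105 0 0 200; -0.01 -0.13 0 0 200; -0.035 -0.15 0 0 200; -0.065 -0.17 0 0 200; -0.09 -0.19 0 0 200; -0.1 -0.2 0 0 200"
}}

```text
clock: 9.77
position: [0.4779, -0.0399, 0.2059]
ee_rot: [1.277, 1.162, -1.273]
force: [0.7, -0.3, -0.4]
width: 0.218
```

Call:
{"api": "move_arm", "payload": {
  "steps": "-0.02 -0.02 0 0 200; -0.04 -0.04 0 0 200; -0.05 -0.05 0 0 200; -0.05 -0.05 0 0 200; -0.05 -0.05 0 0 200; -0.05 -0.05 0 0 200"
}}

```text
clock: 10.27
position: [0.4293, -0.0358, 0.2522]
ee_rot: [1.275, 1.165, -1.275]
force: [0.4, -0.4, 0.7]
width: 0.217
```

Run:
```python
from h import *
d=arm.get_image("scene"); cv2.imwrite("pics/s9.png",cv2.resize(d["img"][80:350,60:380],None,fx=2,fy=2))
d=arm.get_image("top"); im=d["img"];cv2.imwrite("pics/t9.png",cv2.resize(im[0:250,270:465],None,fx=2.3,fy=2.3))
v,u=np.mgrid[0:400,0:640]; P=depthpt(d,np.c_[u.ravel(),v.ravel()]).reshape(400,640,3); Z=P[...,2]
W=P-G; x=W@F;y=W@L
for n,m,zt in(("piston",(Z>.122)&(Z<.136)&(x<-.05)&(x>-.19)&(y>.05),.13),("bearing",(Z>.101)&(Z<.113)&(x<-.05)&(x>-.19)&(y<-.09),.108),("casting",(Z>.036)&(Z<.066)&(x>.1)&(x<.26)&(abs(y)<.11),.046)):
    g=cv2.cvtColor(im,cv2.COLOR_BGR2GRAY); vs,us=np.nonzero(m); 
    if len(vs): print(n,len(vs),np.round([x[m].min(),x[m].max(),y[m].min(),y[m].max()],3),np.round(P[m].mean(0),3))
plan(0,0,.2)
```

```text
piston 1019 [-0.19  -0.05   0.104  0.791] [0.619 0.495 0.127]
bearing 343 [-0.141 -0.092 -0.153 -0.101] [ 0.575 -0.169  0.108]
casting 1126 [ 0.1    0.24  -0.099  0.083] [ 0.886 -0.075  0.048]
t 10.37 washer now [-0.2733 -0.0073  0.1618] force [-0.1  0.6 -0.4] w 0.214 q7 -1.73809558071696 0.19835108056666018
tool shift [ 0.0514  0.2733 -0.0077] turn -0.0014 
 [[-0.001  0.996 -0.09 ]
 [ 0.    -0.09  -0.996]
 [-1.    -0.001 -0.   ]]
```

View pics/s9.png

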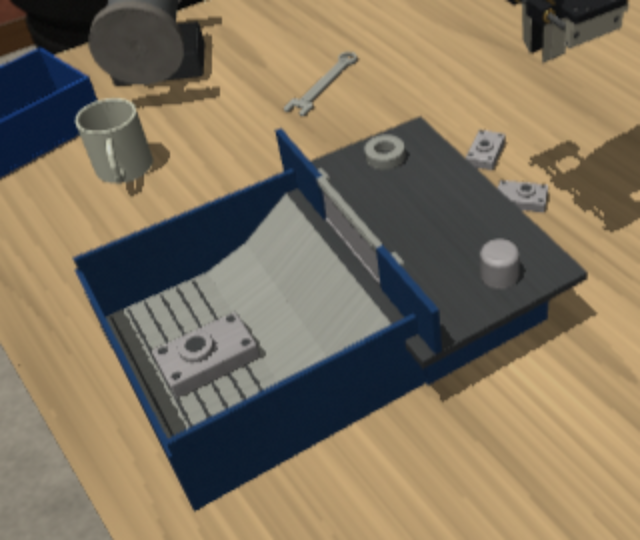

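View pics/t9.png

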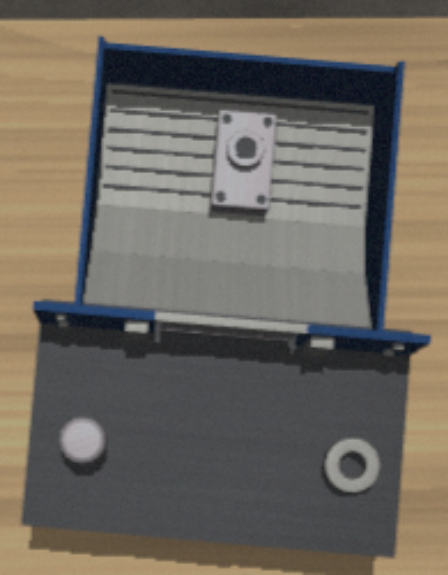

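The casting is on the basin floor, the flap hangs shut, and the bearing and piston look unmoved. I'll check that everything has come to rest, then hand in.

Call:
{"api": "move_arm", "payload": {
  "steps": "0 0 0 0 200; 0 0 0 0 200; 0 0 0 0 200; 0 0 0 0 200; 0 0 0 0 200; 0 0 0 0 200; 0 0 0 0 200; 0 0 0 0 200; 0 0 0 0 200; 0 0 0 0 200"
}}

```text
clock: 11.2
position: [0.429, -0.0357, 0.2528]
ee_rot: [1.275, 1.165, -1.275]
force: [-0.2, -0.2, -1.2]
width: 0.215
```

Run:
```python
from h import *
import pickle
a=cv2.imread("pics/t9.png"); d=arm.get_image("top"); b=cv2.resize(d["img"][0:250,270:465],None,fx=2.3,fy=2.3)
print("moved px",(cv2.absdiff(a,b).max(2)>50).sum())
o=pickle.load(open("top.pkl","rb"))["img"]; n=d["img"]
D=cv2.absdiff(o,n).max(2)>50
print("piston diff",D[178:203,292:320].sum(),"bearing diff",D[186:218,408:440].sum(),"flap diff",D[134:152,335:405].sum())
uv=[[374,85],[368,55],[385,57],[366,84],[384,86]]
print(np.round([wash(p) for p in depthpt(d,uv)],3)+[0,0,.09])
arm.sign_off(); print(arm.observe()["clock"])
```

```text
moved px 0
piston diff 0 bearing diff 0 flap diff 0
[[ 0.152 -0.007  0.044]
 [ 0.221  0.013  0.045]
 [-0.182  0.071  1.066]
 [ 0.153  0.012  0.044]
 [ 0.15  -0.03   0.048]]
the job is handed in; nothing more can be done
the job is handed in; nothing more can be done
```

The casting is in the basin and the flap has swung shut. I handed the job in at about 11 s.

I pushed the casting square to the feed with both fingers. It then sat about 31 mm to one side, leaving roughly 7 mm to the opening's edge. I nudged it sideways to within about 10 mm of the middle, then pushed it through the flap until it slid down the ramp. After that I drew the fingers back and lifted clear.

**Last checks:**
- **Casting:** it lies flat on the basin floor, its top about 45 mm above the bench. Two top views about 1 s apart showed no movement.
- **Flap, bearing and piston:** the top view showed no difference from the start at any of the three.
- **Forces:** the readings stayed at about 5 N or less per axis.
- **Bad readings:** one of five depth points on the casting gave no reading. An earlier depth check for the piston picked up other objects, so for the piston I relied on comparing the pictures.

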